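# Hold a round flask down in the warmer's sprung ring

## Robot

A 7-joint arm with a two-finger parallel gripper is mounted at the origin on the work surface. World frame = base frame: x ahead of the robot, y to its left, z up, the work surface at z = 0. Lengths are in m, angles in rad, forces in N, time in s.
With the tool pointing down it reaches from about 0.4 to 0.85 m from the base axis. Payload 4.5 kg.
Tool frame: the origin (TCP) lies at the very end of the fingers, on their centre line; the grasp point (between the pads) lies 19 mm behind it (r.grip_point_offset is the distance from the TCP to the grasp point, in m); z points along the fingers, y is the line along which they close (so a half turn about z gives the same grasp; the last joint's range is limited). The gripper opens to 88 mm and grips with 3 to 60 N. Pads are 18 mm wide; open, the fingers measure 123 mm over their backs; the gripper's body (75 mm by 187 mm) begins 45 mm behind the grasp point.
Start: joints at [-1.092, 0.689, -0.195, 1.565, 0.157, 0.902, -0.215], TCP at [0.269, 0.564, 0.239] pointing down, gripper open.
Joint ranges: [-3.01, 3.01], [-0.46, 2.08], [-1.47, 1.51], [0.13, 2.56], [-1, 4.14], [0.04, 2.09], [-2.66, 2.66]. Speed limits (rad/s): [2.57, 2.57, 3.14, 3.14, 3.14, 3.14, 3.14].

## Interface

Orientations are given as a unit quaternion [x, y, z, w].
In Python, from plant import r gives the robot as it stands.
- The arm moves only by the tool carry_out, never from a script. Its argument "rows" is a list of rows, each a list of 3 entries, a list of its own where there are three numbers: the shift along the tool's x, y, z in cm, then the turn, a rotation vector about the tool's x, y, z in degrees, then the closure, from 0 (fully open) to 1 (shut). A call has 1 to 12 rows; each row is the pose to reach, as a shift and turn from the pose commanded when the call began, along the tool's axes at that moment; what a row does not reach only later rows make up. A row lasts 1/10 s, in which the tool goes at most 50 mm and 8.59 degrees, less where a joint would pass 70% of its speed; a pose out of reach is approached as far as the arm can. A call with a gripper value outside its range is refused whole. The fingers move at their own pace and stop on an object; "newtons" is the grip in N (left out, the last holds). Time passes only in rows, so rows that repeat a pose let the fingers close. It gives the time, the measured TCP pose, the force, the opening and the grip force at its end, in the units of the state.
- r.get_state(): the state, without advancing time (a new reading comes with each control period).
- r.snapshot(name): name is "side" or "top"; returns a dict with "image" (420x560x3 uint8, red, green, blue), "fx", "fy", "cx", "cy" (pixels), "pose" (4x4, takes a point from camera to world coordinates). Camera axes: x right, y up, looking along -z (the intrinsics and any distortion apply to the point x, -y, -z); pixel columns grow to the right and rows downward; lengths in m; the calibration is good to about 2 mm. A picture is of the moment at which its call begins. There is no depth.
- r.finish_job(): hands the job in; it is judged then, once.
The state is a dict: "clock": time; "q": joint angles; "qd": joint speeds; "joint_torque": joint torques, N m; "tool_pos": TCP position; "eef_rot": TCP orientation; "contact_force": force on the tool from outside, world axes, zero at the start; "moment": the same for the moment, N m; "opening": opening from 0.0 (shut) to 1.0 (fully open); "finger_force": force on a finger pad.
Only numpy, scipy, OpenCV 4.12 (cv2) and the standard library are available. Lean on these libraries where they do the work, as an engineer would, in place of code of your own. Each camera call takes 0.05 s, during which the arm holds its last target. There are 200 camera calls.

## Task

Take the round-bottomed amber flask by its neck out of its cork ring, set its bulb upright in the sprung ring of the small white warmer, and press it down until the ring is level with the rim of the steel collar around it or lower. Finish while still holding the flask pressed down there: do not let go or let the ring come up again. The glass is thin, so be gentle, squeezing with no more than 20 N and pushing down with no more than 20 N, keep it upright throughout, and leave the conical flask, the jar, the single tube and the tube tray alone.

Things in the scene. Friction and masses are not known exactly. Their poses are not given: they have to be found in the camera images.
- flask: round-bottomed amber glass flask with black stopper, 137 mm tall, about 0.13 kg. Origin at the bulb's lowest point, 12 mm above the table at the start; z up along the neck. Heights above origin: bulb (64 mm sphere) and sloping shoulder up to 68 mm; plain neck 22 mm thick from 68 to 120 (grip here); lip 28 mm wide to 125; stopper to 137. The two pads' forces add up, 50 N at most: grip with 10 to 18 N.
- cork_ring: low cork ring fixed to the table, outer diameter 84 mm, hole 44 mm, 20 mm high, in which the round flask stands at the start; origin at the centre of its underside. It stands on one side of the bench (left or right) and the warmer on the other.
- warmer: small white warmer fixed to the table, 130 x 130 x 36 mm, a knob on its front (own -x side, sticks out 20 mm); on it a round steel collar, outer diameter 104 mm, inner 90 mm, rim 60 mm above the table. Origin at the centre of its underside, z up. A sprung metal ring stands up out of the collar. It may be pushed with at most 25 N.
- ring_seat (a point): centre of the sprung ring's hole, level with the ring's top face; moves with the ring: 80 mm above the table when up, 60 mm when level with the collar's rim, 52 mm at the lower stop. Ring: outer diameter 85 mm, hole 48 mm, in which the bulb centres itself, its lowest point 11 mm below this point and its centre 21 mm above it.
- spring_ring (a joint): how far the sprung ring is pressed down from its top position, in m: 0 = up, 0.020 = level with the collar's rim, 0.028 = at the lower stop. Spring: about 2.5 N to start it moving, 8.5 N in all at 0.020, 11 N at 0.028; the flask's weight alone does not press it down.
- conical_flask: amber glass flask with a flat bottom and conical body, 66 mm in diameter at the foot, 105 mm tall, between the cork ring and the warmer; leave alone. Origin at the centre of its underside.
- jar: low amber jar with a white lid, diameter 58 mm, 42 mm high; leave alone. Origin at the centre of its underside.
- loose_tube: single standing balm tube, diameter 18 mm, 64 mm tall, at the far side of the bench; leave alone. Origin at the centre of its underside.
- tube_tray: fixed white two-deck tray of fifteen balm tubes, 160 x 104 mm, 70 mm high, at the far middle of the bench; leave alone. Origin at the centre of its underside.
- bulb_centre (a point): centre of the round flask's spherical bulb, 32 mm above the flask's origin on its axis.
Not all that is in view belongs to the job. Of the things shaped like the cork_ring, the cork one is meant.

How it is judged:
By the outcome, as a careful person would: the job done as asked, in the order asked, and still so for the second after the job is handed in, while the arm keeps its last pose, push and grip.
It also fails if it takes over 45 s, if anything falls off the work surface, if the arm or the gripper's body presses on something with over 40 N, if the wrist force passes 120 N, or if a joint passes its speed limit or range.

## Working session

There is one attempt and no reset: what is moved stays moved. The work goes in short steps, Python scripts to look and compute and a tool call to move; the robot and the scene stay as the last step left them, time stands still between calls to the robot, and variables do not carry over. Pictures are saved under pics/ and viewed, at most 10 in all, crops included, and the job is handed in when it is done.

Besides the shell and the picture viewer there is one more tool, called after ">>>" by a JSON object that holds its "name" and its "arguments". carry_out: Moves the arm, as the interface text tells. Its arguments: {"type":"object","properties":{"rows":{"type":"array"},"newtons":{"type":"number"}},"required":["rows"]}

```bash
ls; mkdir -p pics
python3 - <<'E'
from plant import r
import cv2,numpy as np
for n in("side","top"):
    s=r.snapshot(n);cv2.imwrite(f"pics/{n}0.png",s["image"][:,:,::-1]);print(n,{k:s[k] for k in s if k!="image"})
print(r.get_state(), r.grip_point_offset)
E
```

```text
pics
side {'fx': 389.5061233698469, 'fy': 389.5061233698469, 'cx': 281.3462000017673, 'cy': 212.2996172618215, 'pose': array([[ 0.70251812,  0.49199546, -0.51420692,  0.22815823],
       [-0.71159105,  0.49609605, -0.49752073, -0.3245152 ],
       [ 0.01031808,  0.71542237,  0.69861603,  0.62502548],
       [ 0.        ,  0.        ,  0.        ,  1.        ]])}
top {'fx': 505.5563625898464, 'fy': 505.5563625898464, 'cx': 279.71694198843846, 'cy': 209.22399138550236, 'pose': array([[ 0.00785557,  0.981291  , -0.19237012,  0.36427223],
       [-0.99980558,  0.01118692,  0.01623733,  0.08228647],
       [ 0.01808557,  0.19220517,  0.9811881 ,  1.29712971],
       [ 0.        ,  0.        ,  0.        ,  1.        ]])}
{'clock': 0.1, 'q': array([-1.09218517,  0.68988078, -0.19449938,  1.56622135,  0.15728822,
        0.90251864, -0.21510344]), 'qd': array([-0.00094177, -0.00032247, -0.00057157, -0.0031331 ,  0.00024761,
       -0.00186627,  0.00121653]), 'joint_torque': array([-3.03228226e-03, -5.28505862e+01, -1.27148129e+00, -1.53838348e+01,
       -5.25992329e-02,  2.02444724e-03,  5.35813808e-05]), 'tool_pos': array([0.26873494, 0.5636504 , 0.23800675]), 'eef_rot': array([ 2.20553447e-01,  9.75374546e-01, -8.11519063e-04, -1.18044046e-04]), 'contact_force': array([ 0.1490713 , -0.83292273,  0.0925774 ]), 'moment': array([-0.08495692,  0.03424598, -0.00528882]), 'finger_force': 0.0, 'opening': 1.000584920565722} 0.0187
```

View pics/side0.png

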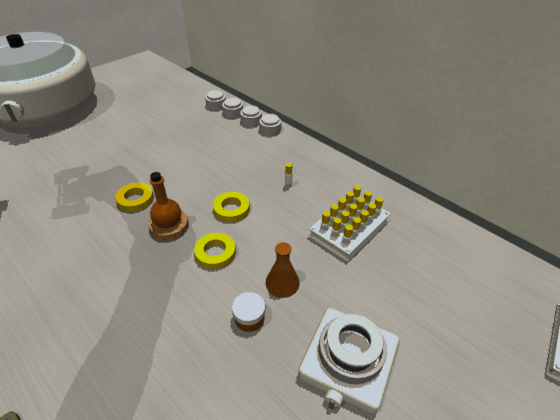

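View pics/top0.png

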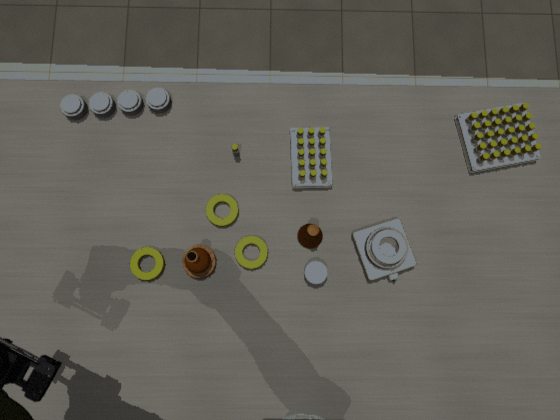

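Side view: the round flask is at (165,213) with its stopper at (156,177) and the cork ring around (168,224). The warmer's ring is at (356,341).
Top view: flask at (198,262), warmer ring at (388,245).
Look-alikes (side view): for the flask, the conical flask (283,270) and the jar (249,312). For the cork ring, the yellow rings (134,196), (231,207) and (215,250). I choose the amber flask with the black stopper in the brown ring.

```bash
cat > h.py <<'E'
import numpy as np, cv2
from plant import r
def ray(s,uv):
    d=np.array([(uv[0]-s["cx"])/s["fx"],-(uv[1]-s["cy"])/s["fy"],-1.]);P=s["pose"]
    d=P[:3,:3]@d; return P[:3,3],d/np.linalg.norm(d)
def onz(s,uv,z):
    o,d=ray(s,uv); return o+d*(z-o[2])/d[2]
def tri(s1,u1,s2,u2):
    (a,d),(b,e)=ray(s1,u1),ray(s2,u2)
    t=np.linalg.lstsq(np.c_[d,-e],b-a,rcond=None)[0]
    p,q=a+t[0]*d,b+t[1]*e
    return (p+q)/2,np.linalg.norm(p-q)
def proj(s,p):
    c=s["pose"][:3,:3].T@(np.array(p)-s["pose"][:3,3])
    return np.array([s["cx"]-s["fx"]*c[0]/c[2],s["cy"]+s["fy"]*c[1]/c[2]])
def blob(m,near):
    n,l,st,c=cv2.connectedComponentsWithStats(m.astype(np.uint8))
    k=1+min(range(n-1),key=lambda i:np.hypot(*(c[i+1]-near))-(st[i+1,4]>8)*1e3)
    return l==k,c[k],st[k]
E
python3 - <<'E'
from h import *
S,T=r.snapshot("side"),r.snapshot("top")
for s,n,b,w in((S,"s",(110,150,230,250),(290,295,410,410)),(T,"t",(170,230,230,290),(340,210,420,290))):
    x0,y0,x1,y1=b;X0,Y0,X1,Y1=w
    a=cv2.resize(s["image"][y0:y1,x0:x1],(400,400),interpolation=0);c=cv2.resize(s["image"][Y0:Y1,X0:X1],(400,400),interpolation=0)
    (np.hstack([a,c]))
    if n=="s":A=np.hstack([a,c])
    else:B=np.hstack([a,c])
v=np.vstack([A,B]);cv2.imwrite("pics/crop.png",cv2.resize(v,(600,600))[:,:,::-1])
for s,near,ring in((S,(156,177),(356,341)),(T,(193,256),(388,245))):
    I=s["image"].astype(int);hsv=cv2.cvtColor(s["image"],cv2.COLOR_RGB2HSV)
    m,c,st=blob(I.max(2)<40,near);print("stopper",c,st)
    for nm,mm in(("orange",(hsv[...,0]<13)&(hsv[...,1]>130)),):
        m,c,st=blob(mm,np.array(near)+[8,15]);print(nm,c,st)
    print(I[int(ring[1]),int(ring[0])])
E
```

```text
stopper [155.27777778 176.48611111] [151 172  10  10  72]
orange [164.  191.5] [164 191   1   2   2]
[137 132 120]
stopper [191.22 255.66] [187 252   9   8  50]
orange [198.77777778 271.33333333] [197 269   4   6   9]
[122 130 134]
```

View pics/crop.png

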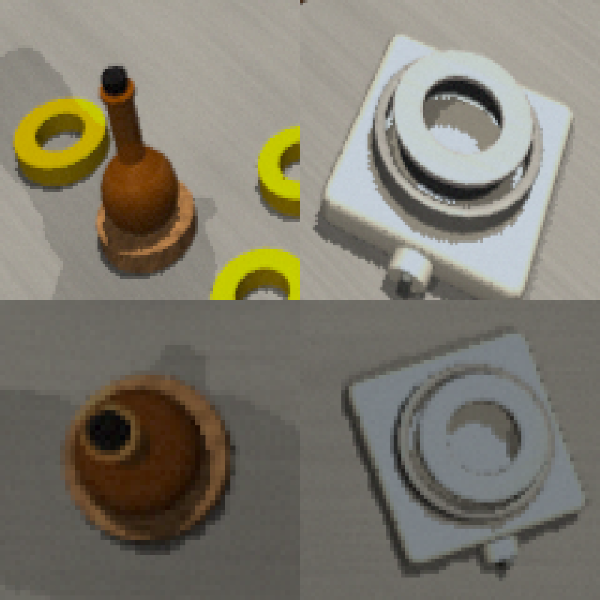

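The crop confirms the amber flask standing in the brown cork ring, and the warmer with its raised ring. From the crop I read the bulb at side (166.2,213.3), top (197.4,260.2), and the ring at side (355.2,341), top (389.3,246.3).

Run:
```python
from h import *
S,T=r.snapshot("side"),r.snapshot("top")
np.set_printoptions(precision=4,suppress=True)
print("stopper z~.146",tri(S,(155.3,175.5),T,(191.2,255.7)))
print("bulb z~.044",tri(S,(166.2,213.3),T,(197.4,260.2)))
print("cork z.02",onz(T,(199,261.3),.02))
print("ring z.08",tri(S,(355.2,341),T,(389.3,246.3)), onz(S,(355.2,341),.08),onz(T,(389.3,246.3),.08))
print("stop plane",onz(S,(155.3,175.5),.146),onz(T,(191.2,255.7),.147),"bulb",onz(S,(166.2,213.3),.044),onz(T,(197.4,260.2),.044))
c=tri(S,(283,285),T,(310,236));print("conical",c, onz(S,(283,249),.1))
print("jar",onz(T,(316,270),.042), "yellow",onz(T,(147,263),.02),onz(T,(251,252),.02))
from scipy.spatial.transform import Rotation as R
print(R.from_quat(r.get_state()["eef_rot"]).as_matrix())
```

```text
stopper z~.146 (array([0.4808, 0.2638, 0.1434]), np.float64(0.000988348515681809))
bulb z~.044 (array([0.481 , 0.2641, 0.0395]), np.float64(0.0026502292724386316))
cork z.02 [0.4788 0.2632 0.02  ]
ring z.08 (array([ 0.5153, -0.2067,  0.0722]), np.float64(0.0003538434557592734)) [ 0.5114 -0.2085  0.08  ] [ 0.5142 -0.2047  0.08  ]
stop plane [0.4799 0.2605 0.146 ] [0.48   0.2634 0.147 ] bulb [0.4803 0.2591 0.044 ] [0.4793 0.2639 0.044 ]
conical (array([ 0.5503, -0.0191, -0.0066]), np.float64(0.0014732149287904602)) [ 0.5509 -0.0176  0.1   ]
jar [ 0.4581 -0.0295  0.042 ] yellow [0.4733 0.3932 0.02  ] [0.5036 0.1329 0.02  ]
[[-0.9027  0.4303 -0.0002]
 [ 0.4303  0.9027 -0.0005]
 [ 0.     -0.0006 -1.    ]]
```

>>> {"name": "carry_out", "arguments": {"rows": [[[-3,-1.7,0],[0,0,0],0],[[-6,-3.4,0],[0,0,0],0],[[-9.5,-5.4,0],[0,0,0],0],[[-13,-7.3,0],[0,0,0],0],[[-16.5,-9.3,1],[0,0,0],0],[[-20,-11.3,2],[0,0,0],0],[[-23.5,-13.3,3],[0,0,0],0],[[-27,-15.2,3.5],[0,0,0],0],[[-30,-16.9,3.5],[0,0,0],0],[[-32,-18,3.5],[0,0,0],0],[[-32,-18,3.5],[0,0,0],0],[[-32,-18,3.5],[0,0,0],0]], "newtons": 14}}

```text
clock: 1.5
tool_pos: [0.4801, 0.2646, 0.2038]
eef_rot: [0.221, 0.975, 0.0, -0.0]
contact_force: [-0.8, 0.1, 0.1]
opening: 1.003
finger_force: 0.0
```

Run:
```python
from h import *
from scipy.spatial.transform import Rotation as R
S,T=r.snapshot("side"),r.snapshot("top");st=r.get_state()
print(st["q"],st["tool_pos"],R.from_quat(st["eef_rot"]).as_matrix().round(4))
a=cv2.resize(S["image"][80:260,80:260],(400,400),interpolation=2);b=cv2.resize(T["image"][190:310,140:260],(400,400),interpolation=2)
cv2.imwrite("pics/c2.png",np.hstack([a,b])[:,:,::-1])
p=st["tool_pos"];print(proj(S,p),proj(T,p))
```

```text
[-0.44636022  0.63904546 -0.23597471  1.83579206  0.21821992  0.69145984
  0.3225747 ] [0.47925281 0.26593379 0.20385837] [[-9.039e-01  4.278e-01 -5.000e-04]
 [ 4.278e-01  9.039e-01  1.400e-03]
 [ 1.000e-03  1.100e-03 -1.000e+00]]
[146.58493013 149.75759897] [185.96208243 253.32700234]
```

View pics/c2.png

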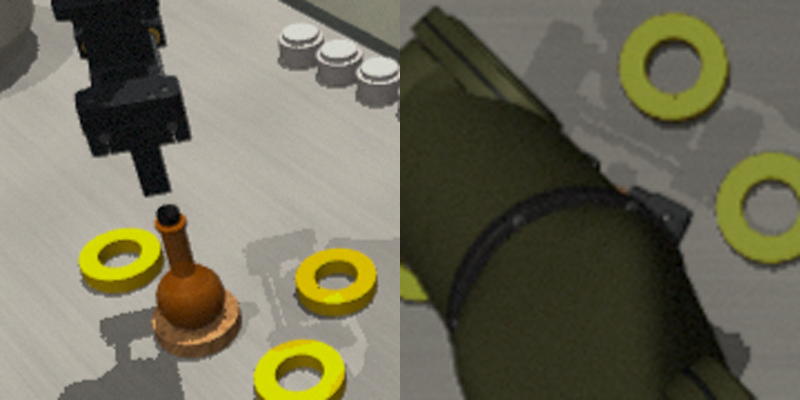

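The crop shows the open fingers directly above the stopper (tips near side (148,165), stopper (156,177)). The offset is within 2 mm, so I descend and close.

>>> {"name": "carry_out", "arguments": {"rows": [[[0,-0.1,2],[0,0,0],0],[[0,-0.1,4],[0,0,0],0],[[0,-0.1,6],[0,0,0],0],[[0,-0.1,8],[0,0,0],0],[[0,-0.1,9.5],[0,0,0],0],[[0,-0.1,10.5],[0,0,0],0],[[0,-0.1,10.8],[0,0,0],0],[[0,-0.1,10.8],[0,0,0],0],[[0,-0.1,10.8],[0,0,0],0.5],[[0,-0.1,10.8],[0,0,0],0.6],[[0,-0.1,10.8],[0,0,0],0.65],[[0,-0.1,10.8],[0,0,0],0.65]], "newtons": 14}}

```text
clock: 2.8
tool_pos: [0.4801, 0.2632, 0.0961]
eef_rot: [0.221, 0.975, 0.0, 0.0]
contact_force: [-0.1, 0.7, -0.1]
opening: 0.663
finger_force: 0.0
```

>>> {"name": "carry_out", "arguments": {"rows": [[[0,0,0],[0,0,0],0.7],[[0,0,0],[0,0,0],0.75],[[0,0,0],[0,0,0],0.8],[[0,0,0],[0,0,0],0.85],[[0,0,0],[0,0,0],0.9],[[0,0,0],[0,0,0],1],[[0,0,0],[0,0,0],1],[[0,0,0],[0,0,0],1],[[0,0,0],[0,0,0],1],[[0,0,0],[0,0,0],1]], "newtons": 14}}

```text
clock: 3.8
tool_pos: [0.4799, 0.2632, 0.0957]
eef_rot: [0.221, 0.975, 0.0, 0.0]
contact_force: [0.1, -1.0, -0.4]
opening: 0.292
finger_force: 13.8
```

>>> {"name": "carry_out", "arguments": {"rows": [[[0,0,-0.5],[0,0,0],1],[[0,0,-1.5],[0,0,0],1],[[0,0,-3],[0,0,0],1],[[0,0,-5],[0,0,0],1],[[0,0,-7],[0,0,0],1],[[0,0,-9],[0,0,0],1],[[0,0,-11],[0,0,0],1],[[0,0,-13],[0,0,0],1],[[0,0,-14.5],[0,0,0],1],[[0,0,-15],[0,0,0],1],[[0,0,-15],[0,0,0],1]]}}

```text
clock: 4.9
tool_pos: [0.4801, 0.2631, 0.2466]
eef_rot: [0.221, 0.975, 0.0, 0.001]
contact_force: [1.0, -0.2, -2.0]
opening: 0.291
finger_force: 13.7
```

Run:
```python
from h import *
from scipy.spatial.transform import Rotation as R
S,T=r.snapshot("side"),r.snapshot("top");st=r.get_state()
print(st["q"],st["tool_pos"],st["opening"],st["finger_force"],st["contact_force"],R.from_quat(st["eef_rot"]).as_matrix().round(4))
a=cv2.resize(S["image"][60:240,80:260],(500,500),interpolation=2)
cv2.imwrite("pics/c3.png",a[:,:,::-1])
```

```text
[-0.42899533  0.58228345 -0.25477018  1.7929939   0.19586276  0.79218276
  0.34426401] [0.47941544 0.26275897 0.24522326] 0.28846288003328285 13.705196678638458 [-1.01138241 -0.12421573 -1.58661697] [[-9.027e-01  4.302e-01 -1.000e-03]
 [ 4.302e-01  9.027e-01 -7.000e-04]
 [ 6.000e-04 -1.100e-03 -1.000e+00]]
```

View pics/c3.png

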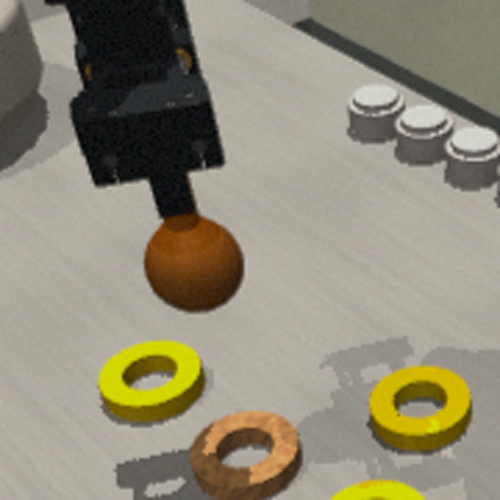

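The flask is held upright, with the bulb at side (150,155), and the cork ring below is empty. I carry it over at this height, above the conical flask.

>>> {"name": "carry_out", "arguments": {"rows": [[[-0.3,-0.5,0],[0,0,0],1],[[-0.8,-1.4,0],[0,0,0],1],[[-1.6,-2.8,0],[0,0,0],1],[[-2.7,-4.8,0],[0,0,0],1],[[-4,-7.1,0],[0,0,0],1],[[-5.3,-9.4,0],[0,0,0],1],[[-6.6,-11.7,0],[0,0,0],1],[[-7.9,-14,0],[0,0,0],1],[[-9.2,-16.3,0],[0,0,0],1],[[-10.5,-18.6,0],[0,0,0],1],[[-11.8,-20.9,0],[0,0,0],1],[[-13.1,-23.2,0],[0,0,0],1]]}}

```text
clock: 6.2
tool_pos: [0.4976, -0.0055, 0.2455]
eef_rot: [0.221, 0.975, -0.0, -0.0]
contact_force: [-0.5, -0.1, -1.4]
opening: 0.291
finger_force: 13.7
```

>>> {"name": "carry_out", "arguments": {"rows": [[[-1.3,-2.3,0],[0,0,0],1],[[-2.6,-4.6,0],[0,0,0],1],[[-3.9,-6.9,0],[0,0,0],1],[[-5.2,-9.2,0],[0,0,0],1],[[-6.5,-11.5,0],[0,0,0],1],[[-7.8,-13.8,0],[0,0,0],1],[[-8.9,-15.7,0],[0,0,0],1],[[-9.6,-17,0],[0,0,0],1],[[-10,-17.6,0],[0,0,0],1],[[-10.1,-17.8,0],[0,0,0],1],[[-10.1,-17.8,0],[0,0,0],1]]}}

```text
clock: 7.3
tool_pos: [0.5128, -0.2061, 0.2456]
eef_rot: [0.22, 0.975, 0.0, -0.0]
contact_force: [0.9, 0.9, -1.8]
opening: 0.29
finger_force: 13.7
```

Run:
```python
from h import *
from scipy.spatial.transform import Rotation as R
S,T=r.snapshot("side"),r.snapshot("top");st=r.get_state()
print(st["q"],st["tool_pos"],st["opening"],st["finger_force"],st["contact_force"],R.from_quat(st["eef_rot"]).as_matrix().round(4))
cv2.imwrite("pics/c4.png",cv2.resize(S["image"][200:420,260:480],(600,600),interpolation=2)[:,:,::-1])
p=st["tool_pos"];print(proj(S,p-[0,0,.052]))
```

```text
[ 0.48175192  0.59261013 -0.30134251  1.77452132  0.22994534  0.80915469
  1.19718721] [ 0.51303234 -0.20542488  0.24575156] 0.29250467101405336 13.706346899271011 [ 0.50092536 -0.06713652 -2.2327825 ] [[-9.035e-01  4.285e-01  0.000e+00]
 [ 4.285e-01  9.035e-01  9.000e-04]
 [ 4.000e-04  8.000e-04 -1.000e+00]]
[366.56840625 296.2698827 ]
```

View pics/c4.png

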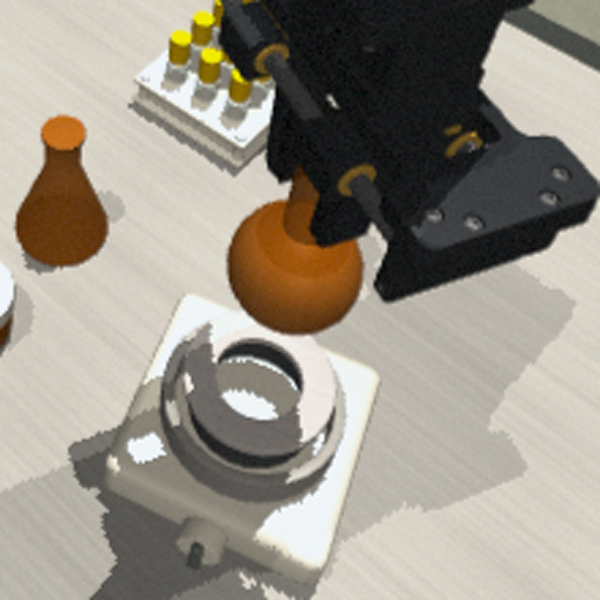

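The bulb is at side (368,297), about 2 mm from the prediction and in line with the ring centre estimate. I descend to just above the seat with a firmer grip.

>>> {"name": "carry_out", "arguments": {"rows": [[[0,0,1],[0,0,0],1],[[0,0,2.5],[0,0,0],1],[[0,0,4],[0,0,0],1],[[0,0,5.5],[0,0,0],1],[[0,0,7],[0,0,0],1],[[0,0,8],[0,0,0],1],[[0,0,8.6],[0,0,0],1],[[0,0,8.9],[0,0,0],1],[[0,0,9.2],[0,0,0],1],[[0,0,9.4],[0,0,0],1],[[0,0,9.4],[0,0,0],1]], "newtons": 17}}

```text
clock: 8.5
tool_pos: [0.5136, -0.2066, 0.1522]
eef_rot: [0.22, 0.975, 0.0, 0.001]
contact_force: [0.7, 0.8, 2.0]
opening: 0.288
finger_force: 17.0
```

>>> {"name": "carry_out", "arguments": {"rows": [[[0,0,0.2],[0,0,0],1],[[0,0,0.4],[0,0,0],1],[[0,0,0.6],[0,0,0],1],[[0,0,0.8],[0,0,0],1],[[0,0,1],[0,0,0],1],[[0,0,1.2],[0,0,0],1],[[0,0,1.2],[0,0,0],1]]}}

```text
clock: 9.2
tool_pos: [0.5133, -0.2066, 0.1397]
eef_rot: [0.22, 0.975, 0.0, 0.0]
contact_force: [1.7, 1.2, 6.4]
opening: 0.288
finger_force: 17.2
```

>>> {"name": "carry_out", "arguments": {"rows": [[[0,0,0.2],[0,0,0],1],[[0,0,0.4],[0,0,0],1],[[0,0,0.6],[0,0,0],1],[[0,0,0.8],[0,0,0],1],[[0,0,1],[0,0,0],1],[[0,0,1.2],[0,0,0],1],[[0,0,1.2],[0,0,0],1],[[0,0,1.2],[0,0,0],1]]}}

```text
clock: 10.0
tool_pos: [0.5142, -0.2065, 0.1284]
eef_rot: [0.22, 0.975, 0.0, 0.001]
contact_force: [0.9, 1.8, 9.4]
opening: 0.295
finger_force: 17.5
```

Run:
```python
from h import *
S=r.snapshot("side");st=r.get_state()
print(st["tool_pos"],st["eef_rot"],st["finger_force"],st["contact_force"],st["moment"])
cv2.imwrite("pics/c5.png",cv2.resize(S["image"][280:420,280:420],(600,600),interpolation=2)[:,:,::-1])
p=st["tool_pos"];print(proj(S,p-[0,0,.052]))
```

```text
[ 0.51423457 -0.20653479  0.12842989] [2.20344041e-01 9.75421207e-01 2.83113492e-04 1.37586653e-03] 17.50181794166565 [0.88850407 1.78726267 9.67198054] [ 0.36919033 -0.25075657 -0.04077535]
[354.98112564 340.05017234]
```

View pics/c5.png

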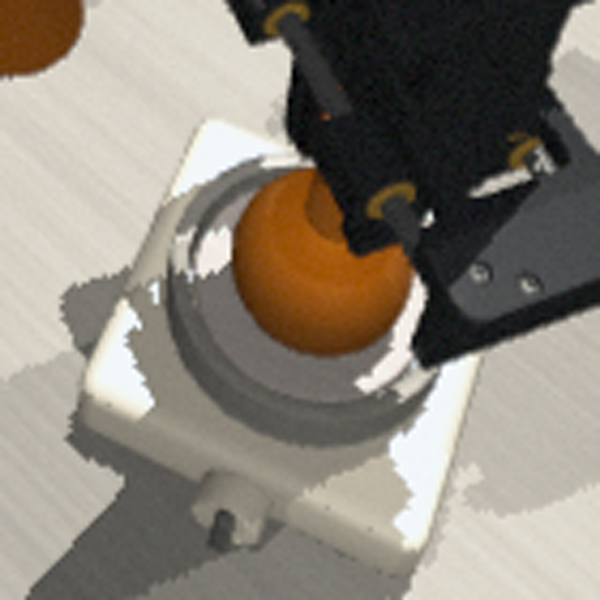

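The ring is now down inside the collar, with the bulb centred at side (355,341). The depth estimate is about 24 mm, and the force of about 10 N agrees with it.

```bash
python3 -c "
from plant import r
print(r.finish_job())"
```

```text
the job is handed in; nothing more can be done
None
```

The flask is held upright in the warmer's ring, pressed down about 24 mm (4 mm below the collar's rim) with roughly 10 N of push and 17.5 N of grip, and the job was handed in at about 10 s; no result came back.

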